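# Seat the yellow work light on its charging base

## Robot

A 6-joint arm with a two-finger parallel gripper is mounted at the origin on a cart in front of the work surface, level with it; the furniture and walls round the work are solid. World frame = base frame: x ahead of the robot, y to its left, z up, the work surface at z = 0. Lengths are in m, angles in rad, forces in N, time in s.
With the tool pointing down it reaches from about 0.25 to 0.775 m from the base axis. Payload 4 kg.
Tool frame: the origin (TCP) lies on the centre line of the jaws, within the pads' length; the fingertips stand 17 mm ahead of it and the grasp point (between the pads) lies 2 mm behind it; z points along the fingers, y is the line along which they close (so a half turn about z gives the same grasp; the last joint's range is limited). The gripper opens to 94 mm and grips with 3 to 60 N. Pads are 16 mm wide; open, the fingers measure 119 mm over their backs; the gripper's body (75 mm by 177 mm) begins 78 mm behind the grasp point.
Start: joints at [1.064, 0.087, 1.371, -0, 1.684, -0.103], TCP at [0.216, 0.506, 0.183] pointing down, gripper open.
Joint ranges: [-3.1, 3.1], [-0.76, 2.03], [0.27, 2.55], [-1.08, 4.22], [0.17, 2.65], [-2.57, 2.57]. Speed limits (rad/s): [2.79, 2.79, 3.14, 3.14, 3.14, 3.14].

## Interface

Orientations are given as [roll, pitch, yaw] about the fixed x, y, z axes, in that order (R = Rz(yaw) Ry(pitch) Rx(roll)).
In Python, from bench import robot gives the robot as it stands.
- The arm moves only by the tool servo_tool, never from a script. Its argument "plan" is a list of rows, each a list of 7 numbers: the shift along the tool's x, y, z normalised to -1 to 1, where 1 is 0.1 m, then the turn, a rotation vector about the tool's x, y, z normalised to -1 to 1, where 1 is pi/2 rad, then the finger opening in mm, from 0 to 94. In form: [[x, y, z, ax, ay, az, gripper], ...]. A call has 1 to 12 rows; each row is the pose to reach, as a shift and turn from the pose commanded when the call began, along the tool's axes at that moment; what a row does not reach only later rows make up. A row lasts 1/12 s, in which the tool goes at most 41.7 mm and 7.16 degrees, less where a joint would pass 70% of its speed; a pose out of reach is approached as far as the arm can. A call with a number of a shift or a turn outside -1 to 1 is refused whole. A call with a gripper value outside its range is refused whole. The fingers move at their own pace and stop on an object; the grip force is fixed at half the most. Time passes only in rows, so rows that repeat a pose let the fingers close. It gives the time, the measured TCP pose, the force, the opening and the grip force at its end, in the units of the state.
- robot.get_obs(): the state, without advancing time (a new reading comes with each control period).
- robot.snapshot(name): name is "side" or "top"; returns the picture (400x640x3 uint8, red, green, blue); there is no depth.
- robot.camera_params(name): a dict with "camera_matrix" (3x3 intrinsics, pixels), "rvec" (rotation vector, rad) and "tvec" (3), from world to camera coordinates, as OpenCV has them. Camera axes: x right, y down, z forward; pixel columns grow to the right and rows downward; lengths in m; the calibration is good to about 2 mm. A picture is of the moment at which its call begins. camera_params takes no time and is no camera call.
- robot.close_job(): hands the job in; it is judged then, once.
Trained networks look in the newest picture that a camera, given by its name, has taken for a name from the list of things; names that differ only in an ending like _2 or _b are one class to them, and where a whole thing is asked for, a point or a joint stands for the part that bears it (a point fixed in the world has none). Each returns a list of dicts, best first, with "conf" (0 to 1); they miss things now and then, are a little off and sometimes report something else, mostly with a low value. They report only what shows in the picture. A call takes as long as a camera call.
- robot.find_in(thing, camera): "extent" ([centre column, centre row, width, height] in pixels, round what is visible of it).
The state is a dict: "time": time; "joint_positions": joint angles; "qvel": joint speeds; "joint_torque": joint torques, N m; "tool_pos": TCP position; "ee_rot": TCP orientation; "wrist_force": force on the tool from outside, world axes, zero at the start; "wrist_torque": the same for the moment, N m; "width": finger opening in m; "finger_force": force on a finger pad.
Only numpy, scipy, OpenCV 4.12 (cv2) and the standard library are available. Lean on these libraries where they do the work, as an engineer would, in place of code of your own. Each camera call takes 0.05 s, during which the arm holds its last target. There are 200 camera calls.

## Task

Put the yellow work light back on its charging base: take it by the grip bar and lower it, without dropping it, so that the wells in its foot go over the base's two pegs and it stands upright with its foot flush on the base, then let go. Leave the blue work light standing where it is.

Things in the scene. Friction and masses are not known exactly. Their poses are not given: they have to be found in the camera images.
- yellow_light: Yellow loose work light, 0.4 kg, 148 mm tall, upright (sizes in mm). Origin: centre of underside, z up. Foot 68 (x) by 106 (y), to z 28; white diffuser and cap 66 across, to z 110; yellow grip bar along y, 22 wide, 84 long, z 126 to 148, on 14 mm posts at y -24, +24: grip it from above, closing along x. Wells in the underside: 24 across, 20 deep, at x 0, y -32 and +32. Half-turn symmetric.
- blue_light: The blue work light: same shape, size and axes as the yellow one but with blue foot top, cap and grip bar. It stands loose on the bench and is to be left alone.
- charging_base: Charging base, fixed: grey and black slab 96 mm (x) by 134 mm (y), yellow stripes on its long edges. Origin: centre of underside, on the bench; z up. Flat deck 20 mm up; on it two orange pegs at x 0, y -32 and +32 mm, 12 mm thick, 18 mm high, the upper 10 mm tapering to a 4 mm tip.
- base_deck (a point): Centre of the charging base's deck, midway between the feet of the pegs, 20 mm above the bench; axes as the base. The seated light's origin lies here, its y along the base's y, either way round.

How it is judged:
By the outcome, as a careful person would: the job done as asked, in the order asked, and still so for the second after the job is handed in, with the robot touching nothing.
It also fails if it takes over 40 s, if anything falls off the work surface, if the arm or the gripper's body presses on something with over 40 N, if the wrist force passes 120 N, or if a joint passes its speed limit or range.

## Working session

There is one attempt and no reset: what is moved stays moved. The work goes in short steps, Python scripts to look and compute and a tool call to move; the robot and the scene stay as the last step left them, time stands still between calls to the robot, and variables do not carry over. Pictures are saved under pics/ and viewed, at most 10 in all, crops included, and the job is handed in when it is done.

Besides the shell and the picture viewer there is one more tool, called by a JSON object that holds its "op" and its "data", one argument or row to a line. servo_tool: Moves the arm, as the interface text tells. Scaled input: -1 to 1 covers 0.1 m each way for a shift and pi/2 rad each way for a turn. Its arguments: {"type":"object","properties":{"plan":{"type":"array","items":{"type":"array","items":{"type":"number"}}}},"required":["plan"]}

```bash
mkdir -p pics; python3 - <<'E'
from bench import robot
import cv2,numpy as np
o=robot.get_obs();print(o['time'],o['tool_pos'],o['ee_rot'],o['width'])
ims=[]
for c in ['side','top']:
    im=robot.snapshot(c);cv2.imwrite(f'pics/{c}0.png',im[:,:,::-1])
    p=robot.camera_params(c);R=cv2.Rodrigues(np.array(p['rvec']))[0];print(c,p['camera_matrix'],-R.T@np.array(p['tvec']).ravel(),R[2])
    for t in ['yellow_light','blue_light','charging_base','base_deck']:
        print(t,[(d['conf'],np.round(d['extent'])) for d in robot.find_in(t,c)])
E
```

```text
0.0 [0.21585329 0.50524333 0.18203489] [-3.13945877e+00 -1.57370491e-04  2.73776053e+00] 0.09410650164879973
side [[442.61756108   0.         323.65076637]
 [  0.         442.61756108 195.97142436]
 [  0.           0.           1.        ]] [ 0.35675338 -0.94278077  0.82947773] [ 0.1088113   0.76824026 -0.63084626]
yellow_light [(0.66, array([309., 143.,  34.,  54.]))]
blue_light [(0.79, array([342., 277.,  56.,  76.]))]
charging_base [(0.71, array([340., 199.,  55.,  38.]))]
base_deck []
top [[441.56831755   0.         324.02456259]
 [  0.         441.56831755 199.51907247]
 [  0.           0.           1.        ]] [0.28054542 0.00221899 1.18736883] [ 0.18026188  0.01522307 -0.98350085]
yellow_light [(0.82, array([235., 211.,  51.,  37.]))]
blue_light [(0.79, array([445., 200.,  48.,  45.]))]
charging_base [(0.6, array([321., 186.,  64.,  51.]))]
base_deck [(0.83, array([321., 187.,  60.,  52.]))]
```

View pics/top0.png

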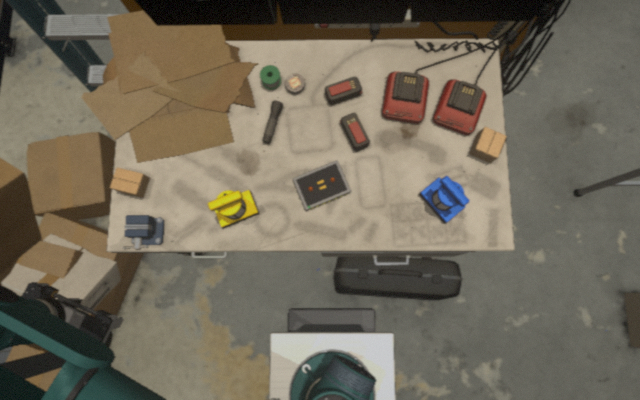

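View pics/side0.png

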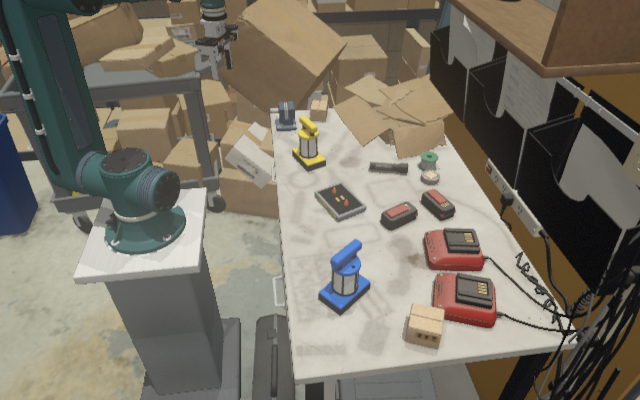

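The top picture shows the yellow light at about (235,210), the base with its pegs at about (321,186) and the blue light at (445,200). In the side picture they're at (309,143), (340,200) and (342,277), so the networks agree. Next I'll enlarge them in one mosaic.

```bash
python3 - <<'E'
import cv2,numpy as np
t=cv2.imread('pics/top0.png');s=cv2.imread('pics/side0.png')
cr=[(t,200,180),(t,286,156),(s,275,110),(s,305,170)]
f=[cv2.resize(i[y:y+60,x:x+72],(396,300),interpolation=cv2.INTER_CUBIC) for i,x,y in cr]
f=[cv2.resize(i[y:y+54,x:x+72],(400,300),interpolation=cv2.INTER_CUBIC) for i,x,y in cr]
cv2.imwrite('pics/mos.png',np.vstack([np.hstack(f[:2]),np.hstack(f[2:])]))
E
```

```text
(no output)
```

View pics/mos.png

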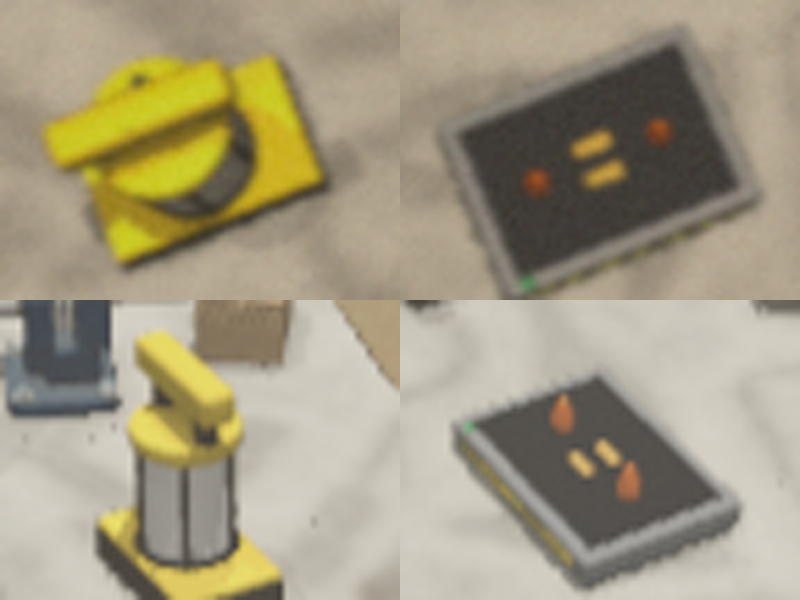

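The mosaic (5.56x) shows the bar and foot corners, the base corners and the peg tips clearly. I'll fit x, y and yaw of each object to those corners.

```bash
cat > h.py <<'E'
from bench import robot
import cv2,numpy as np
from scipy.optimize import least_squares
def proj(c,P):
    p=robot.camera_params(c)
    return cv2.projectPoints(np.array(P,float),np.array(p['rvec']),np.array(p['tvec']),np.array(p['camera_matrix']),None)[0][:,0]
def place(P,v,z0=0):
    P=np.array(P,float)/1000;c,s=np.cos(v[2]),np.sin(v[2])
    return np.c_[v[0]+c*P[:,0]-s*P[:,1],v[1]+s*P[:,0]+c*P[:,1],P[:,2]+z0]
def fit(sets,v0):
    f=lambda v:np.concatenate([(proj(c,place(P,v))-px).ravel() for c,P,px in sets])
    r=least_squares(f,v0,loss='soft_l1');return r.x,np.round(r.fun.reshape(-1,2),1)
def px(a,off,s=400/72): return np.array(a,float)/s+np.array(off)-.4
E
python3 - <<'E'
from h import *
# local y+ : toward image left (world +y)
Y=[('top',[[11,42,148],[-11,42,148],[11,-42,148],[-11,-42,148],[34,-53,28],[-34,-53,28],[-34,53,28]],px([(45,127),(58,165),(222,62),(235,100),(272,55),(325,185),(122,265)],(200,180))),
('side',[[-11,42,148],[11,42,148],[11,-42,148],[-11,-42,148]],px([(137,45),(160,32),(232,95),(207,110)],(275,110)))]
B=[('top',[[48,67,20],[48,-67,20],[-48,-67,20],[-48,67,20],[0,32,37],[0,-32,37]],px([(40,128),(285,28),(360,190),(115,290),(137,180),(258,130)],(286,156))),
('side',[[-48,67,20],[48,67,20],[48,-67,20],[-48,-67,20],[0,32,38],[0,-32,38]],px([(53,130),(200,75),(340,205),(180,250),(163,93),(230,160)],(305,170)))]
for S in (Y,B):
    for sub in (S,S[:1],S[1:]):
        v,r=fit(sub,[.5,.2,.3]);print(np.round(v,4),np.degrees(v[2]));
    v,r=fit(S,[.5,.2,.3]);print(r.tolist())
E
```

```text
[0.4716 0.2562 0.3771] 21.6084141745323
[0.4705 0.2568 0.3793] 21.72981819592993
[0.4751 0.2496 0.4089] 23.43033645080227
[[-0.7, -0.5], [-0.0, 1.1], [0.3, -1.6], [1.1, -0.1], [1.3, -0.5], [0.5, -0.7], [-0.4, -0.4], [-2.4, -1.5], [-0.3, -0.8], [-0.5, -0.4], [-2.4, -1.2]]
[0.5382 0.0269 0.4002] 22.927447742798442
[0.5358 0.027  0.4105] 23.517153737441895
[0.5399 0.0277 0.3853] 22.07544758421374
[[-0.9, -1.4], [0.4, -2.2], [1.0, 0.3], [-0.8, 1.6], [0.1, -1.1], [0.4, -1.3], [-1.4, -1.9], [-0.3, -2.1], [0.1, -0.9], [0.1, 2.7], [-0.9, 1.1], [-0.9, 1.1]]
```

Both fits are sane: the yellow light at (0.472, 0.256), yaw about 22°, and the base at (0.538, 0.027), yaw about 23°. I'll move above the yellow light now.

{"op": "servo_tool", "data": {
  "plan": [
    [-0.4, -0.15, -0.2, 0, 0, 0, 94],
    [-0.8, -0.3, -0.2, 0, 0, 0, 94],
    [-1, -0.38, -0.2, 0, 0, 0, 94]
  ]
}}

```text
time: 0.75
tool_pos: [0.2951, 0.4305, 0.2048]
ee_rot: [3.139, 0.002, 2.738]
wrist_force: [0.1, 0.0, 0.1]
width: 0.0938
finger_force: 0.0
```

{"op": "servo_tool", "data": {
  "plan": [
    [-0.4, -0.15, 0, 0, 0, 0, 94],
    [-0.8, -0.3, 0, 0, 0, 0, 94],
    [-1, -0.38, 0, 0, 0, 0, 94]
  ]
}}

```text
time: 1.0
tool_pos: [0.3726, 0.3546, 0.2034]
ee_rot: [-3.141, 0.002, 2.735]
wrist_force: [-0.2, 0.8, 0.4]
width: 0.0935
finger_force: 0.0
```

{"op": "servo_tool", "data": {
  "plan": [
    [-0.4, -0.15, 0, 0, 0, 0, 94],
    [-0.8, -0.3, 0, 0, 0, 0, 94],
    [-1, -0.38, 0, 0, 0, 0, 94]
  ]
}}

```text
time: 1.25
tool_pos: [0.4496, 0.2801, 0.2032]
ee_rot: [-3.141, 0.002, 2.735]
wrist_force: [-0.3, 0.6, 0.1]
width: 0.0937
finger_force: 0.0
```

{"op": "servo_tool", "data": {
  "plan": [
    [-0.33, -0.14, 0, 0, 0, 0.5, 94],
    [-0.33, -0.14, 0, 0, 0, 0.5, 94],
    [-0.33, -0.14, 0, 0, 0, 0.5, 94],
    [-0.33, -0.14, 0, 0, 0, 0.5, 94],
    [-0.33, -0.14, 0, 0, 0, 0.5, 94],
    [-0.33, -0.14, 0, 0, 0, 0.5, 94],
    [-0.33, -0.14, 0, 0, 0, 0.5, 94],
    [-0.33, -0.14, 0, 0, 0, 0.5, 94],
    [-0.33, -0.14, 0, 0, 0, 0.5, 94]
  ]
}}

```text
time: 2.0
tool_pos: [0.472, 0.2572, 0.2032]
ee_rot: [3.142, -0.0, 1.954]
wrist_force: [1.0, -0.3, -0.7]
width: 0.0938
finger_force: 0.0
```

```bash
python3 - <<'E'
from h import *
o=robot.get_obs();print(o['time'],o['tool_pos'],o['ee_rot'],o['joint_positions'],o['wrist_force'])
t=robot.snapshot('top')[:,:,::-1];s=robot.snapshot('side')[:,:,::-1]
def crop(c,im,w,h):
    u=proj(c,[[.472,.256,.15]])[0].astype(int);x,y=u[0]-w//2,u[1]-h//2;print(c,x,y)
    im=np.ascontiguousarray(im);
    return cv2.resize(im[y:y+h,x:x+w],(400,400),interpolation=cv2.INTER_CUBIC)
cv2.imwrite('pics/m2.png',np.hstack([crop('top',t,100,100),crop('side',s,100,100)]))
E
```

```text
2.0 [0.47202308 0.25722721 0.20323108] [ 3.14152888e+00 -1.04338994e-04  1.95355225e+00] [3.93396651e-01 5.63784733e-02 1.36410457e+00 1.04835598e-04
 1.72104473e+00 1.06564283e-02] [ 0.98570616 -0.30725383 -0.67169451]
top 174 149
side 256 70
```

View pics/m2.png

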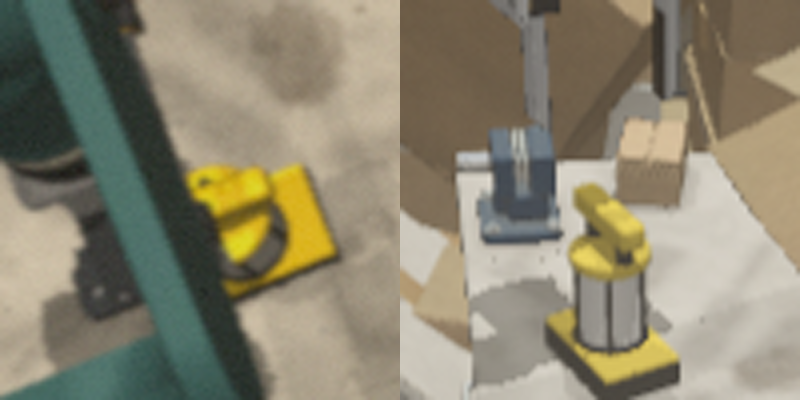

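The gripper's fingers (side crop, around columns 535 and 670) straddle the bar, whose centre is near 610. That leaves it centred to within a few mm. I'll descend and close partly.

{"op": "servo_tool", "data": {
  "plan": [
    [-0.04, 0, 0.15, 0, 0, 0, 94],
    [-0.04, 0, 0.3, 0, 0, 0, 94],
    [-0.04, 0, 0.45, 0, 0, 0, 94],
    [-0.04, 0, 0.6, 0, 0, 0, 94],
    [-0.04, 0, 0.68, 0, 0, 0, 94],
    [-0.04, 0, 0.68, 0, 0, 0, 36],
    [-0.04, 0, 0.68, 0, 0, 0, 36],
    [-0.04, 0, 0.68, 0, 0, 0, 36],
    [-0.04, 0, 0.68, 0, 0, 0, 36],
    [-0.04, 0, 0.68, 0, 0, 0, 36],
    [-0.04, 0, 0.68, 0, 0, 0, 36],
    [-0.04, 0, 0.68, 0, 0, 0, 36]
  ]
}}

```text
time: 3.1
tool_pos: [0.4738, 0.2537, 0.1357]
ee_rot: [3.141, -0.0, 1.952]
wrist_force: [0.3, 0.0, 1.3]
width: 0.051
finger_force: 0.0
```

```bash
python3 - <<'E'
from h import *
o=robot.get_obs();print(o['time'],o['tool_pos'],o['wrist_force'],o['width'])
s=robot.snapshot('side')[90:180,260:380,::-1]
cv2.imwrite('pics/m3.png',cv2.resize(s,(800,600),interpolation=cv2.INTER_CUBIC))
E
```

```text
3.1 [0.47377469 0.25365204 0.13571397] [0.31378506 0.03530069 1.29744078] 0.050994100163757904
```

View pics/m3.png

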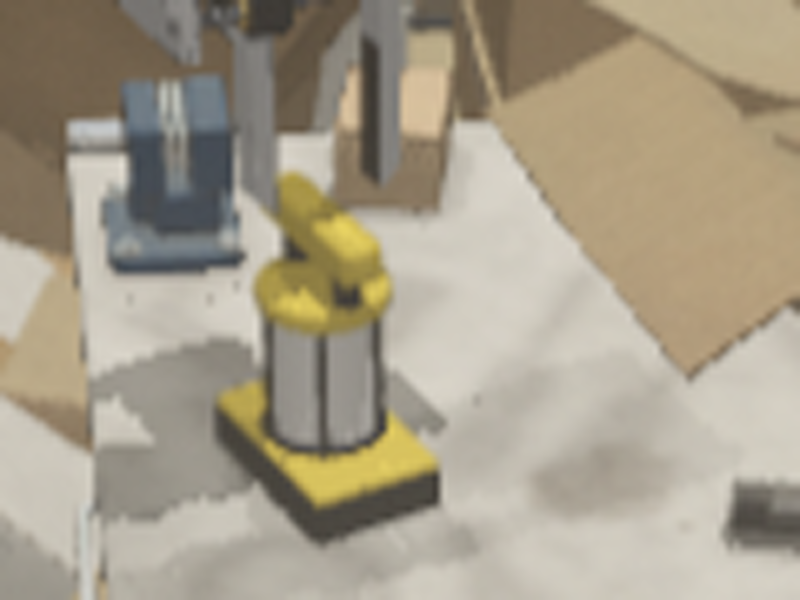

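The light is undisturbed, but in this view the fingers (right tip near (385,185), left finger behind the bar's far end) look further from the camera than the bar's middle. I'll check by projecting the tips and refitting the light with foot corners.

```bash
python3 - <<'E'
from h import *
S=('side',[[-34,53,28],[34,-53,28],[-34,-53,28],[-34,-53,0],[-34,53,0],[34,-53,0],[11,42,148],[11,-42,148]],px([(217,405),(440,470),(322,508),(322,543),(217,435),(440,500),(300,172),(380,235)],(260,90),20/3))
T=('top',[[11,42,148],[-11,42,148],[11,-42,148],[-11,-42,148],[34,-53,28],[-34,-53,28],[-34,53,28]],px([(45,127),(58,165),(222,62),(235,100),(272,55),(325,185),(122,265)],(200,180)))
for q in ([S],[T],[S,T]):
    v,r=fit(q,[.47,.25,.38]);print(np.round(v,4),r.tolist())
d=np.array([.928,.373,0])
c=np.array([.4738,.2537,.119])
f=lambda P:np.round((proj('side',P)-[260,90]+.4)*20/3)
print('tips',f([c-d*.0255,c+d*.0255,c-d*.0375,c+d*.0375]),'bar top ctr',f([[v[0],v[1],.148]]),'TCP',f([[.4738,.2537,.1357]]))
E
```

```text
[0.4767 0.2562 0.399 ] [[-0.4, -1.5], [0.3, -1.6], [-0.5, -1.0], [-0.3, 0.9], [-0.0, 1.1], [0.3, 1.1], [-0.2, -1.0], [1.2, 1.2]]
[0.4705 0.2568 0.3793] [[-1.0, -0.0], [-0.3, 1.5], [0.0, -1.2], [0.8, 0.3], [1.0, -0.2], [0.3, -0.3], [-0.7, 0.1]]
[0.4734 0.2568 0.3939] [[-1.4, -1.6], [-0.8, -1.5], [-1.7, -1.1], [-1.5, 0.9], [-1.0, 1.0], [-0.8, 1.1], [-1.2, -1.0], [0.0, 1.3], [-0.9, -0.9], [-0.1, 0.6], [-0.1, -2.5], [0.8, -1.1], [0.8, -1.4], [0.4, -1.7], [-0.3, -0.8]]
tips [[269. 281.]
 [365. 254.]
 [246. 288.]
 [387. 247.]] bar top ctr [[314. 210.]] TCP [[316. 236.]]
```

```bash
python3 - <<'E'
from h import *
for z in (.182,.165): print(proj('side',[[.2158,.5052,z]]),proj('top',[[.2158,.5052,z]]))
im=cv2.imread('pics/side0.png')[0:100,160:280];t=cv2.imread('pics/top0.png')[250:350,20:140]
s=robot.snapshot('side')[50:150,260:380,::-1];u=robot.snapshot('top')[150:250,160:280,::-1]
f=lambda i:cv2.resize(np.ascontiguousarray(i),(360,300),interpolation=cv2.INTER_CUBIC)
cv2.imwrite('pics/m4.png',np.vstack([np.hstack([f(im),f(t)]),np.hstack([f(s),f(u)])]))
c=np.array([.4738,.2537,.119]);d=np.array([.928,.373,0]);print(proj('top',[c-d*.0375,c+d*.0375,c+[0,0,.017]]))
E
```

```text
[[223.23452367  81.16326615]] [[105.67656503 310.32153389]]
[[223.9342453   85.82580529]] [[109.44007309 309.82251982]]
[[233.96416032 214.90558081]
 [223.71373031 187.18914274]
 [227.21393308 199.72624901]]
```

View pics/m4.png

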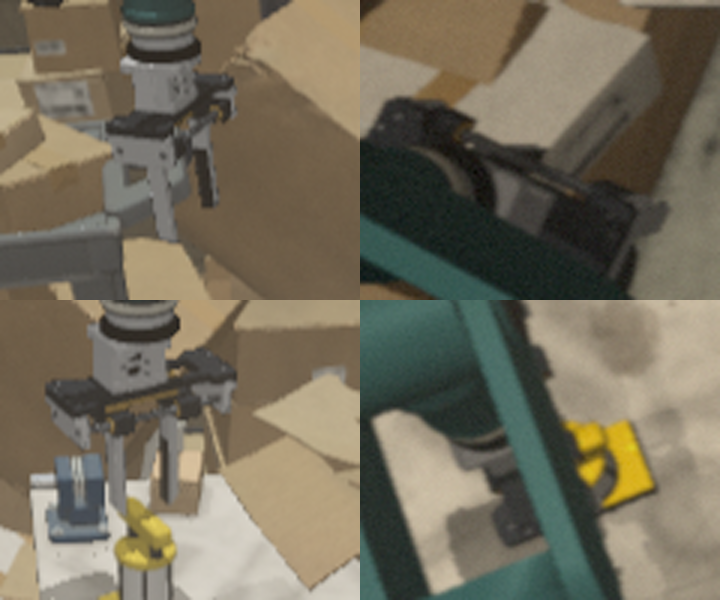

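The finger tips appear about 10–12 px above where the TCP reading puts them, both now and at the start. I need to know whether they're too high or too far away, so I'll overlay projected finger and body boxes for each hypothesis.

```bash
python3 - <<'E'
from h import *
def box(c,im,tcp,yaw,w,off,col,o,S=3.3):
    R=np.array([[np.cos(yaw),np.sin(yaw),0],[np.sin(yaw),-np.cos(yaw),0],[0,0,-1]])
    def dr(x,y0,y1,z0,z1):
        P=np.array([[a,b,e] for a in(-x,x) for b in(y0,y1) for e in(z0,z1)])@R.T+tcp+off
        q=((proj(c,P)-o)*S).astype(int)
        for i in range(8):
            for k in(1,2,4):
                if not i&k: cv2.line(im,tuple(map(int,q[i])),tuple(map(int,q[i|k])),col,1)
    dr(.0375,-.0885,.0885,-.12,-.08)
    for s in(1,-1): dr(.008,s*w/2,s*(w/2+.0125),-.08,.017)
s=robot.snapshot('side')[:,:,::-1];u=robot.snapshot('top')[:,:,::-1]
src=[('side',cv2.imread('pics/side0.png'),(160,0),[.2158,.5052,.182],2.738,.094),('top',cv2.imread('pics/top0.png'),(10,250),[.2158,.5052,.182],2.738,.094),
('side',s,(260,50),[.4738,.2537,.1357],1.952,.051),('top',u,(150,150),[.4738,.2537,.1357],1.952,.051)]
ts=[]
for c,im,o,t,y,w in src:
    i=cv2.resize(np.ascontiguousarray(im[o[1]:o[1]+90,o[0]:o[0]+120]),(396,297),interpolation=cv2.INTER_CUBIC)
    for off,col in (((0,0,0),(0,0,255)),((0,0,.04),(0,255,0)),((0,.05,0),(255,0,255))): box(c,i,np.array(t),y,w,np.array(off),col,o)
    ts.append(i)
cv2.imwrite('pics/m5.png',np.vstack([np.hstack(ts[:2]),np.hstack(ts[2:])]))
E
```

```text
(no output)
```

View pics/m5.png

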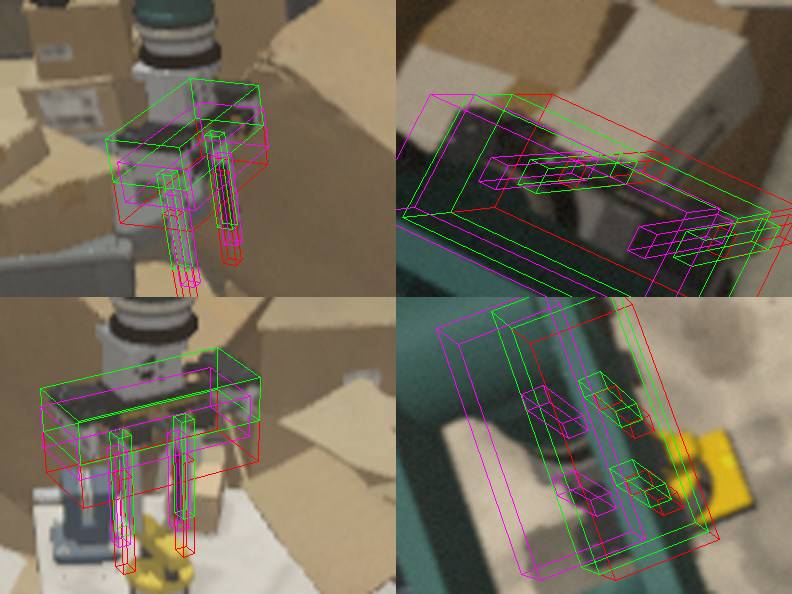

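Boxes raised 40 mm (green) match the fingers and the body end best in all four views. So the gripper sits about 40 mm higher relative to the light than I assumed. I'll free z in the object fits, and try the descent under force watch.

```bash
python3 - <<'E'
from h import *
S=('side',[[-34,53,28],[34,-53,28],[-34,-53,28],[-34,-53,0],[-34,53,0],[34,-53,0],[11,42,148],[11,-42,148]],px([(217,405),(440,470),(322,508),(322,543),(217,435),(440,500),(300,172),(380,235)],(260,90),20/3))
T=('top',[[11,42,148],[-11,42,148],[11,-42,148],[-11,-42,148],[34,-53,28],[-34,-53,28],[-34,53,28]],px([(45,127),(58,165),(222,62),(235,100),(272,55),(325,185),(122,265)],(200,180)))
B=[('top',[[48,67,20],[48,-67,20],[-48,-67,20],[-48,67,20],[0,32,37],[0,-32,37]],px([(40,128),(285,28),(360,190),(115,290),(137,180),(258,130)],(286,156))),
('side',[[-48,67,20],[48,67,20],[48,-67,20],[-48,-67,20],[0,32,38],[0,-32,38]],px([(53,130),(200,75),(340,205),(180,250),(163,93),(230,160)],(305,170)))]
for q in ([S,T],B):
    f=lambda v:np.concatenate([(proj(c,place(P,v,v[3]))-x).ravel() for c,P,x in q])
    r=least_squares(f,[.5,.1,.4,0]);print(np.round(r.x,4),r.cost)
# tips, start (side): observed midpoint -> z if x,y as reported
def solve(obs,c):
    r=least_squares(lambda v:(proj('side',[[v[0],c[1],v[1]]])-obs).ravel(),[c[0],.1]);return r.x
print(solve([160+188/3,222/3],[.2158,.5052]), solve([260+ (255+392)/2/6.667,90+195/6.667],[.4738,.2537]))
o=robot.get_obs();print(o['wrist_force'],o['width'],o['finger_force'])
E
```

```text
[ 0.4734  0.2576  0.3897 -0.0021] 18.51689195879442
[ 0.5382  0.0273  0.3983 -0.0013] 18.06260708725805
[0.2174673  0.20755643] [0.47870514 0.15552483]
[-0.12080488  0.28128016 -0.71053344] 0.036151758945469334 0.0
```

{"op": "servo_tool", "data": {
  "plan": [
    [0, 0, 0, 0, 0, 0, 10],
    [0, 0, 0, 0, 0, 0, 10],
    [0, 0, 0, 0, 0, 0, 10],
    [0, 0, 0, 0, 0, 0, 10],
    [0, 0, 0, 0, 0, 0, 10],
    [0, 0, 0, 0, 0, 0, 10]
  ]
}}

```text
time: 3.85
tool_pos: [0.4735, 0.2535, 0.1352]
ee_rot: [-3.142, -0.0, 1.952]
wrist_force: [-0.3, -0.5, 0.4]
width: 0.0103
finger_force: 0.0
```

The fingers closed on nothing, so the gripper is about 39 mm higher than the reported z. I'll treat that as a fixed tool offset and work from the pictures. Reopen, then lower 39 mm while watching force.

{"op": "servo_tool", "data": {
  "plan": [
    [0, 0, 0, 0, 0, 0, 70],
    [0, 0, 0, 0, 0, 0, 70],
    [0, 0, 0, 0, 0, 0, 70],
    [0, 0, 0, 0, 0, 0, 70],
    [0, 0, 0, 0, 0, 0, 70],
    [0, 0, 0, 0, 0, 0, 70],
    [0, 0, 0, 0, 0, 0, 70],
    [0, 0, 0.07, 0, 0, 0, 70],
    [0, 0, 0.14, 0, 0, 0, 70],
    [0, 0, 0.2, 0, 0, 0, 70],
    [0, 0, 0.2, 0, 0, 0, 70]
  ]
}}

```text
time: 4.77
tool_pos: [0.4722, 0.253, 0.1127]
ee_rot: [-3.137, -0.0, 1.952]
wrist_force: [-1.2, -0.3, -0.2]
width: 0.0697
finger_force: 0.0
```

{"op": "servo_tool", "data": {
  "plan": [
    [0, 0, 0.05, 0, 0, 0, 70],
    [0, 0, 0.1, 0, 0, 0, 70],
    [0, 0, 0.15, 0, 0, 0, 70],
    [0, 0, 0.18, 0, 0, 0, 70],
    [0, 0, 0.18, 0, 0, 0, 34],
    [0, 0, 0.18, 0, 0, 0, 34],
    [0, 0, 0.18, 0, 0, 0, 34],
    [0, 0, 0.18, 0, 0, 0, 34],
    [0, 0, 0.18, 0, 0, 0, 34],
    [0, 0, 0.18, 0, 0, 0, 34]
  ]
}}

```text
time: 5.6
tool_pos: [0.4737, 0.2536, 0.0975]
ee_rot: [3.141, -0.0, 1.952]
wrist_force: [0.3, 0.8, 0.8]
width: 0.0351
finger_force: 0.0
```

```bash
python3 - <<'E'
from h import *
o=robot.get_obs();print(o['time'],o['tool_pos'],o['wrist_force'],o['width'])
s=robot.snapshot('side')[90:180,260:380,::-1]
cv2.imwrite('pics/m6.png',cv2.resize(np.ascontiguousarray(s),(800,600),interpolation=cv2.INTER_CUBIC))
E
```

```text
5.6 [0.47369829 0.25360502 0.09750597] [0.28602717 0.78392706 0.75428604] 0.03510021208460584
```

View pics/m6.png

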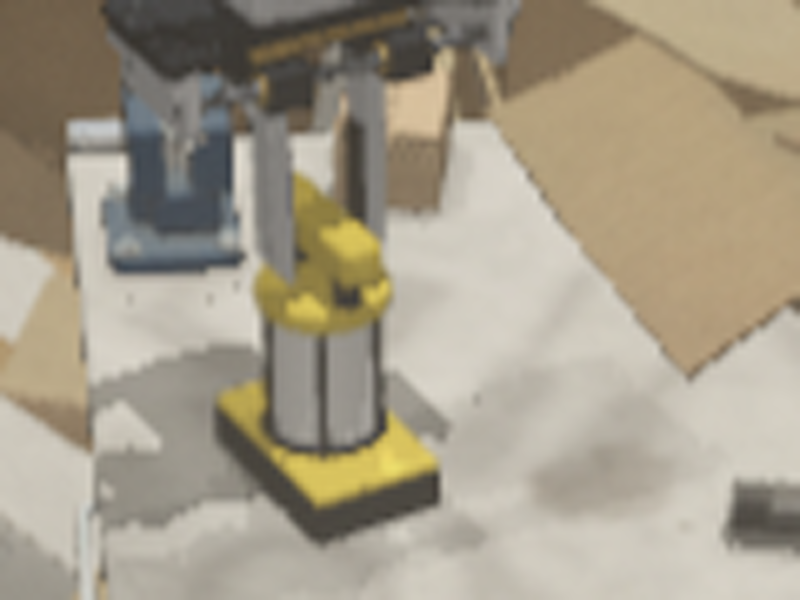

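The fingers now straddle the bar, with the left tip at (288,280), level with the bar's underside. Close and lift 50 mm.

{"op": "servo_tool", "data": {
  "plan": [
    [0, 0, 0, 0, 0, 0, 10],
    [0, 0, 0, 0, 0, 0, 10],
    [0, 0, 0, 0, 0, 0, 10],
    [0, 0, 0, 0, 0, 0, 10],
    [0, 0, 0, 0, 0, 0, 10],
    [0, 0, 0, 0, 0, 0, 10]
  ]
}}

```text
time: 6.15
tool_pos: [0.4738, 0.2535, 0.0973]
ee_rot: [3.141, 0.0, 1.952]
wrist_force: [1.4, 0.2, -0.2]
width: 0.0221
finger_force: 30.0
```

{"op": "servo_tool", "data": {
  "plan": [
    [0, 0, -0.1, 0, 0, 0, 10],
    [0, 0, -0.2, 0, 0, 0, 10],
    [0, 0, -0.3, 0, 0, 0, 10],
    [0, 0, -0.4, 0, 0, 0, 10],
    [0, 0, -0.5, 0, 0, 0, 10],
    [0, 0, -0.6, 0, 0, 0, 10],
    [0, 0, -0.6, 0, 0, 0, 10],
    [0, 0, -0.6, 0, 0, 0, 10]
  ]
}}

```text
time: 6.82
tool_pos: [0.4741, 0.2538, 0.1583]
ee_rot: [3.139, -0.0, 1.952]
wrist_force: [-1.1, -0.6, -3.7]
width: 0.0216
finger_force: 30.0
```

Held (22 mm opening, 30 N, about 4 N of weight). Carry it above the base.

{"op": "servo_tool", "data": {
  "plan": [
    [-0.1, -0.01, 0, 0, 0, 0, 10],
    [-0.3, -0.03, 0, 0, 0, 0, 10],
    [-0.5, -0.05, 0, 0, 0, 0, 10],
    [-0.7, -0.07, 0, 0, 0, 0, 10],
    [-0.79, -0.084, 0, 0, 0, 0, 10]
  ]
}}

```text
time: 7.23
tool_pos: [0.4952, 0.1741, 0.156]
ee_rot: [-3.139, 0.002, 1.95]
wrist_force: [0.0, 0.6, -3.4]
width: 0.022
finger_force: 30.0
```

{"op": "servo_tool", "data": {
  "plan": [
    [-0.2, -0.02, 0, 0, 0, 0, 10],
    [-0.4, -0.04, 0, 0, 0, 0, 10],
    [-0.6, -0.06, 0, 0, 0, 0, 10],
    [-0.79, -0.084, 0, 0, 0, 0, 10]
  ]
}}

```text
time: 7.57
tool_pos: [0.5165, 0.0995, 0.1564]
ee_rot: [-3.14, -0.001, 1.952]
wrist_force: [0.6, -1.2, -4.3]
width: 0.0214
finger_force: 30.0
```

{"op": "servo_tool", "data": {
  "plan": [
    [-0.2, -0.02, 0, 0, 0, 0, 10],
    [-0.4, -0.04, 0, 0, 0, 0, 10],
    [-0.6, -0.06, 0, 0, 0, 0, 10],
    [-0.73, -0.08, 0, 0, 0, 0, 10],
    [-0.79, -0.084, 0, 0, 0, 0, 10],
    [-0.79, -0.084, 0, 0, 0, 0, 10],
    [-0.79, -0.084, 0, 0, 0, 0, 10],
    [-0.79, -0.084, 0, 0, 0, 0, 10]
  ]
}}

```text
time: 8.23
tool_pos: [0.5381, 0.0252, 0.1571]
ee_rot: [-3.142, -0.001, 1.953]
wrist_force: [-0.4, -0.7, -3.7]
width: 0.0219
finger_force: 30.0
```

```bash
python3 - <<'E'
from h import *
o=robot.get_obs();print(o['time'],o['tool_pos'],o['ee_rot'],o['wrist_force'],o['width'])
s=robot.snapshot('side')[150:240,280:400,::-1]
t=robot.snapshot('top')[140:230,270:390,::-1]
f=lambda i,w:cv2.resize(np.ascontiguousarray(i),(w,w*3//4),interpolation=cv2.INTER_CUBIC)
a=f(s,600);b=f(t,200);im=np.zeros((450,800,3),np.uint8);im[:,:600]=a;im[:150,600:]=b
cv2.imwrite('pics/m7.png',im)
# predicted light/base outlines in side crop px (x5)
P=place([[-34,53,0],[-34,-53,0],[34,-53,0],[-34,53,28],[-34,-53,28],[34,-53,28],[11,42,148],[11,-42,148]],[.5382,.0271,.39],.061)
print(np.round((proj('side',P)-[280,150]+.4)*5).tolist())
E
```

```text
8.2333 [0.53810823 0.02516887 0.157082  ] [-3.14156058e+00 -9.90223026e-04  1.95333054e+00] [-0.36758058 -0.70178343 -3.68293849] 0.02191930559139086
[[199.0, 156.0], [296.0, 258.0], [400.0, 219.0], [198.0, 117.0], [297.0, 218.0], [403.0, 179.0], [280.0, -78.0], [366.0, -4.0]]
```

View pics/m7.png

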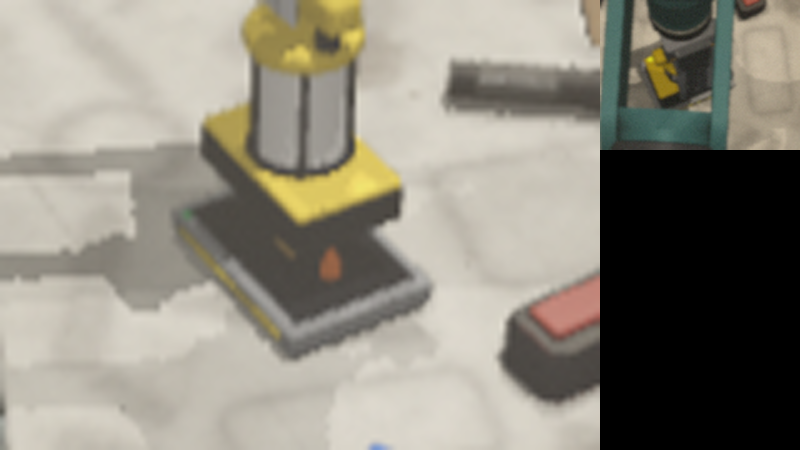

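Side view: foot-top corners at about (203,127), (300,222), (400,187), base-deck corners at (178,218), (290,330), (430,283), and the near peg's tip at (330,246). I'll compare the light and base within this one camera.

```bash
python3 - <<'E'
from h import *
L=([[-34,53,28],[-34,-53,28],[34,-53,28],[-34,53,0],[-34,-53,0],[34,-53,0]],px([(203,130),(300,222),(400,187),(203,155),(300,255),(400,218)],(280,150),5))
B=([[-48,67,20],[-48,-67,20],[48,-67,20],[0,-32,38],[0,-32,20]],px([(176,217),(290,330),(431,283),(330,245),(331,279)],(280,150),5))
for n,(P,x),z in (('L',L,.058),('L',L,.062),('B',B,0),('pegs',([[0,32,38],[0,-32,38]],px([(163,93),(230,160)],(305,170))),0)):
    r=least_squares(lambda v:(proj('side',place(P,v,z))-x).ravel(),[.54,.03,.4]);print(n,z,np.round(r.x,4),np.round(r.fun.reshape(-1,2),1).tolist())
r=least_squares(lambda v:(proj('top',place([[0,32,37],[0,-32,37]],v,0))-px([(137,180),(258,130)],(286,156))).ravel(),[.54,.03,.4]);print('toppegs',r.x)
E
```

```text
L 0.058 [0.5395 0.0278 0.3903] [[-0.5, -2.0], [-0.1, -0.2], [1.0, -1.0], [-0.4, 0.9], [-0.4, 1.3], [0.4, 0.8]]
L 0.062 [0.5386 0.0228 0.3889] [[-0.5, -2.1], [-0.1, -0.1], [1.1, -1.0], [-0.5, 0.8], [-0.4, 1.3], [0.5, 0.8]]
B 0 [0.5406 0.0261 0.3893] [[-1.1, -2.0], [0.1, 1.7], [0.9, -0.3], [0.2, 1.0], [-0.2, -0.9]]
pegs 0 [0.5416 0.0314 0.4009] [[0.0, 0.0], [-0.0, -0.0]]
toppegs [0.53488059 0.02757589 0.39581922]
```

The light is within about 3 mm of the base in x and y, and the wells allow 6. I'll apply a 2 mm correction and lower until the pegs enter.

{"op": "servo_tool", "data": {
  "plan": [
    [0.015, 0.02, 0, 0, 0, 0, 10],
    [0.015, 0.02, 0.05, 0, 0, 0, 10],
    [0.015, 0.02, 0.1, 0, 0, 0, 10],
    [0.015, 0.02, 0.15, 0, 0, 0, 10],
    [0.015, 0.02, 0.2, 0, 0, 0, 10],
    [0.015, 0.02, 0.23, 0, 0, 0, 10],
    [0.015, 0.02, 0.26, 0, 0, 0, 10],
    [0.015, 0.02, 0.28, 0, 0, 0, 10],
    [0.015, 0.02, 0.28, 0, 0, 0, 10]
  ]
}}

```text
time: 9.08
tool_pos: [0.5394, 0.0263, 0.1285]
ee_rot: [-3.141, -0.001, 1.952]
wrist_force: [-0.4, -0.5, -3.8]
width: 0.0217
finger_force: 30.0
```

{"op": "servo_tool", "data": {
  "plan": [
    [0, 0, 0.02, 0, 0, 0, 10],
    [0, 0, 0.04, 0, 0, 0, 10],
    [0, 0, 0.06, 0, 0, 0, 10],
    [0, 0, 0.08, 0, 0, 0, 10],
    [0, 0, 0.09, 0, 0, 0, 10],
    [0, 0, 0.09, 0, 0, 0, 10],
    [0, 0, 0.09, 0, 0, 0, 10]
  ]
}}

```text
time: 9.67
tool_pos: [0.5397, 0.0263, 0.1201]
ee_rot: [-3.142, -0.0, 1.952]
wrist_force: [-0.7, -0.1, -2.9]
width: 0.0221
finger_force: 30.0
```

{"op": "servo_tool", "data": {
  "plan": [
    [0, 0, 0.01, 0, 0, 0, 10],
    [0, 0, 0.02, 0, 0, 0, 10],
    [0, 0, 0.025, 0, 0, 0, 10],
    [0, 0, 0.025, 0, 0, 0, 10]
  ]
}}

```text
time: 10.0
tool_pos: [0.5396, 0.0264, 0.1175]
ee_rot: [-3.141, -0.0, 1.952]
wrist_force: [-0.3, 0.0, -2.8]
width: 0.022
finger_force: 30.0
```

{"op": "servo_tool", "data": {
  "plan": [
    [0, 0, 0.01, 0, 0, 0, 10],
    [0, 0, 0.015, 0, 0, 0, 10],
    [0, 0, 0.015, 0, 0, 0, 10]
  ]
}}

```text
time: 10.25
tool_pos: [0.54, 0.0263, 0.1172]
ee_rot: [3.141, 0.001, 1.952]
wrist_force: [-0.7, -0.2, 1.4]
width: 0.022
finger_force: 30.0
```

It made contact at z 0.1172, and the expected seated height is 0.1174, so the foot is on the deck. Release and withdraw.

{"op": "servo_tool", "data": {
  "plan": [
    [0, 0, 0, 0, 0, 0, 40],
    [0, 0, 0, 0, 0, 0, 40],
    [0, 0, 0, 0, 0, 0, 60],
    [0, 0, 0, 0, 0, 0, 70],
    [0, 0, 0, 0, 0, 0, 70],
    [0, 0, 0, 0, 0, 0, 70],
    [0, 0, 0, 0, 0, 0, 70],
    [0, 0, 0, 0, 0, 0, 70]
  ]
}}

```text
time: 10.92
tool_pos: [0.5397, 0.0263, 0.1161]
ee_rot: [3.142, -0.0, 1.952]
wrist_force: [-0.9, 0.6, -0.0]
width: 0.0692
finger_force: 0.0
```

{"op": "servo_tool", "data": {
  "plan": [
    [0, 0, -0.1, 0, 0, 0, 70],
    [0, 0, -0.25, 0, 0, 0, 70],
    [0, 0, -0.4, 0, 0, 0, 70],
    [0, 0, -0.6, 0, 0, 0, 70],
    [0, 0, -0.8, 0, 0, 0, 70],
    [0, 0, -0.95, 0, 0, 0, 70],
    [0, 0, -1, 0, 0, 0, 70],
    [0, 0, -1, 0, 0, 0, 70],
    [0, 0, -1, 0, 0, 0, 70]
  ]
}}

```text
time: 11.67
tool_pos: [0.5396, 0.0263, 0.216]
ee_rot: [-3.142, -0.0, 1.952]
wrist_force: [-0.6, -0.7, 0.0]
width: 0.07
finger_force: 0.0
```

```bash
python3 - <<'E'
from h import *
o=robot.get_obs();print(o['time'],o['tool_pos'],o['wrist_force'],o['width'])
s=robot.snapshot('side')[130:340,260:400,::-1]
cv2.imwrite('pics/m8.png',cv2.resize(np.ascontiguousarray(s),(400,600),interpolation=cv2.INTER_CUBIC))
E
```

```text
11.6667 [0.53962334 0.02632164 0.2160196 ] [-0.63179266 -0.66362166  0.01559684] 0.07000982346969697
```

View pics/m8.png

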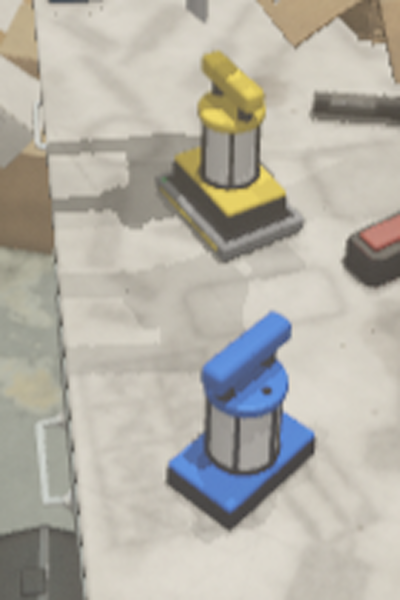

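The yellow light stands upright and flush on the base, around (230,170), with even margins. The blue light at (240,430) hasn't moved and the gripper is clear.

```bash
python3 -c "
from bench import robot
print(robot.close_job())"
```

```text
the job is handed in; nothing more can be done
None
```

The yellow work light is upright on its charging base with its foot flush and the gripper clear, the blue light was not touched, and the job was handed in at about 12 s; the gripper sat about 39 mm higher than its reported z, so I set the grasp height from the pictures.

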